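# Click the batch counter's thumbwheel to its mark and log it

## Robot

A 7-joint arm with a two-finger parallel gripper is mounted at the origin on the work surface. World frame = base frame: x ahead of the robot, y to its left, z up, the work surface at z = 0. Lengths are in m, angles in rad, forces in N, time in s.
With the tool pointing down it reaches from about 0.4 to 0.875 m from the base axis. Payload 4.4 kg.
Tool frame: the origin (TCP) lies between the finger pads; the fingertips stand 14 mm ahead of it and the grasp point (between the pads) lies 5 mm behind it; z points along the fingers, y is the direction in which the jaws open and shut (so a half turn about z gives the same grasp; the last joint's range is limited). The gripper opens to 85 mm and grips with 20 to 120 N. Pads are 22 mm wide; open, the fingers measure 114 mm over their backs; the gripper's body (76 mm by 85 mm) begins 54 mm behind the grasp point. The pads swing forward as they close: fully open they stand 13 mm farther back than shut.
Start: joints at [-1.386, 0.628, 0.038, 1.517, -0.027, 0.996, -0.02], TCP at [0.161, 0.63, 0.245] pointing down, gripper open.
Joint ranges: [-3.06, 3.06], [-0.37, 2.12], [-1.25, 1.32], [0.18, 2.47], [-1.1, 4.24], [0.23, 1.98], [-2.94, 2.94]. Speed limits (rad/s): [2.57, 2.57, 3.14, 3.14, 3.14, 3.14, 3.14].

## Interface

Orientations are given as a unit quaternion [w, x, y, z].
In Python, from bench import telemetry, snapshot, env gives the robot as it stands. The module is installed in compiled form; this text tells all that it offers.
- The arm moves only by the tool step_arm, never from a script. Its argument "deltas" is one flat list of numbers, 4 for each row, row after row: the shift along the tool's x, y, z in units of 50 mm (1.0 is 50 mm), then the turn about the tool's z in units of 10 degrees (1.0 is 10 degrees). A call has 1 to 10 rows; each row shifts and turns the commanded pose from where the row before left it, along the tool's axes as they then stand; what a row does not reach is not made up. A row lasts 1/8 s, in which the tool goes at most 62.5 mm and 10.7 degrees, less where a joint would pass 70% of its speed; a pose out of reach is approached as far as the arm can. A call is refused whole if a number of a shift passes 1 or a number of a turn 1, either way. A call with a gripper value outside its range is refused whole. "gripper" is the finger opening in mm, from 0 to 85.4, set as the call begins (left out, the last holds). The fingers move at their own pace and stop on an object; the grip force is fixed at half the most. Time passes only in rows, so rows that do not move let the fingers close. It gives the time, the measured TCP pose, the force and the opening at its end, in the units of the state.
- telemetry.sense(): the state, without advancing time (a new reading comes with each control period).
- snapshot(name): name is "scene" or "top" or "wrist"; returns a dict with "color" (384x512x3 uint8, red, green, blue), "fx", "fy", "cx", "cy" (pixels), "dist_coeffs" ([k1, k2, p1, p2, k3] as OpenCV has them; the pictures are not rectified), "camera_from_world" (4x4, takes a point from world to camera coordinates); the wrist camera has in their place "tool_from_camera" (4x4, takes a point from camera to tool coordinates, whose origin is the TCP and whose axes are the flange's). Camera axes: x right, y up, looking along -z (the intrinsics and any distortion apply to the point x, -y, -z); pixel columns grow to the right and rows downward; lengths in m; the calibration is good to about 2 mm. A picture is of the moment at which its call begins: read the wrist's pose just before it. There is no depth.
- env.hand_in(): hands the job in, once; it reports no verdict.
The state is a dict: "time": time; "joint_pos": joint angles; "joint_vel": joint speeds; "tau": joint torques, N m; "tcp_pos": TCP position; "orientation": TCP orientation; "wrist_force": force on the tool from outside, world axes, zero at the start; "wrist_torque": the same for the moment, N m; "grip_width": opening from 0.0 (shut) to 1.0 (fully open).
Only numpy, scipy, OpenCV 4.12 (cv2) and the standard library are available. Lean on these libraries where they do the work, as an engineer would, in place of code of your own. Each camera call takes 0.05 s, during which the arm holds its last target. There are 200 camera calls.

## Task

With a fingertip, flick the finned thumbwheel of the bench counter anticlockwise (seen from above), click by click, until the black bar on its top points at the fixed black pointer on the counter's block, and do not let it click past. Then press the key on top of the block all the way down and let go of it. Pick nothing up and leave the other things on the bench where they stand.

Things in the scene. Friction and masses are not known exactly. Their poses are not given: they have to be found in the camera images.
- counter: Grey batch counter fixed to the bench. Origin: on the bench, right under the thumbwheel's upright axis; z up, +x from that axis to the block. Foot plate 12 mm thick, x -35 to +127 mm, y -55 to +55 mm. Block x +63 to +125 mm, same width, top 64 mm above the bench, with a black pointer on its edge towards the wheel. The wheel overhangs the plate at -x; there only bench lies below its fins.
- wheel_rim (a point): Point fixed in the counter (does not turn): -x side of the white wheel, on the circle of the fin ends, 52 mm from the axis, 43 mm above the bench. Wheel: disc of radius 36 mm with 8 upright fins, 6 mm thick, 45 degrees apart, ending in 8 mm round beads, standing 30 to 56 mm above the bench, reaching 36 to 52 mm from the axis. In each click one fin points straight to this point.
- wheel_mark (a point): Point on the turning wheel, 48 mm from its axis, on the outer end of the black bar on its top (9 mm wide, 14 to 50 mm from the axis, top 60 mm above the bench), which lies along one fin.
- wheel (a joint): Wheel angle in rad, growing anticlockwise from above (at -x fins move to -y of the counter); 0: bar points at the pointer (+x). A spring ball gives a click each 0.785 rad: let go, the wheel runs to the nearest multiple. Pushing a fin over the hump half-way takes 2 to 4 N, then it runs on alone. Starts 2 to 4 clicks short; rarely balanced on a hump between two, where a nudge frees it.
- key (a joint): Travel of the key in m: 0 up, 0.006 fully down. A spring brings it back; fully down takes about 5 N.
- key_top (a point): Centre of the top of the key, a round white push button of 28 mm diameter in a black housing, on top of the block; it is pressed straight down by 6 mm.
- tape: Bystander: roll of brown packing tape lying flat, 96 mm outside diameter, 48 mm high; origin at the centre of its underside.
- carton: Bystander: closed small carton, 70 x 90 x 60 mm high; origin at the centre of its underside.
- glue: Bystander: white glue bottle, 48 mm diameter, 110 mm high; origin at the centre of its underside.
There are look-alikes about, which are no part of the job. There is more than one size of the counter; the job needs the smallest.

How it is judged:
By the outcome, as a careful person would: the job done as asked, in the order asked, and still so for the second after the job is handed in, with the robot touching nothing.
It also fails if it takes over 54 s, if anything falls off the work surface, if the arm or the gripper's body presses on something with over 40 N, if the wrist force passes 120 N, or if a joint passes its speed limit or range.

## Working session

There is one attempt and no reset: what is moved stays moved. The work goes in short steps, Python scripts to look and compute and a tool call to move; the robot and the scene stay as the last step left them, time stands still between calls to the robot, and variables do not carry over. Pictures are saved under pics/ and viewed, about 8 in all and at most 12, crops included, and the job is handed in when it is done.

Besides the shell and the picture viewer there is one more tool, called after "Request:" by a JSON object that holds its "op" and its "data". step_arm: Moves the arm, as the interface text tells. Its arguments: {"type":"object","properties":{"deltas":{"type":"array"},"gripper":{"type":"number"}},"required":["deltas"]}

```bash
mkdir -p pics
cat > h.py <<'E'
import numpy as np, cv2
from bench import telemetry, snapshot, env
from scipy.spatial.transform import Rotation as R
def T():
    s=telemetry.sense(); q=s["orientation"]; M=np.eye(4); M[:3,:3]=R.from_quat([q[1],q[2],q[3],q[0]]).as_matrix(); M[:3,3]=s["tcp_pos"]; return M
def snap(n,f=None):
    M=T(); d=snapshot(n)
    d["w2c"]=np.array(d["camera_from_world"]) if n!="wrist" else np.linalg.inv(M@np.array(d["tool_from_camera"]))
    if f: cv2.imwrite("pics/"+f,d["color"][:,:,::-1])
    d={k:np.array(v) for k,v in d.items()}; np.savez("pics/"+n+"_last.npz",**d); return d
def K(d): return np.array([[d["fx"],0,d["cx"]],[0,d["fy"],d["cy"]],[0,0,1]],float)
def proj(d,P):
    c=(d["w2c"]@np.c_[np.atleast_2d(P),np.ones(len(np.atleast_2d(P)))].T).T[:,:3]*[1,-1,-1]
    return cv2.projectPoints(c,np.zeros(3),np.zeros(3),K(d),d["dist_coeffs"].astype(float))[0][:,0]
def ray(d,px):
    u=cv2.undistortPoints(np.array([[px]],float),K(d),d["dist_coeffs"].astype(float))[0,0]
    W=np.linalg.inv(d["w2c"]); return W[:3,3],W[:3,:3]@np.array([u[0],-u[1],-1.])
def atz(d,px,z):
    o,v=ray(d,px); return o+v*(z-o[2])/v[2]
def tri(obs):
    A=np.zeros((3,3));b=np.zeros(3)
    for d,px in obs:
        o,v=ray(d,px); v=v/np.linalg.norm(v); P=np.eye(3)-np.outer(v,v); A+=P;b+=P@o
    return np.linalg.solve(A,b)
E
python3 - <<'E'
from h import *
a=snap("scene");b=snap("top")
cv2.imwrite("pics/1.png",a["color"][:,:,::-1]);cv2.imwrite("pics/2.png",b["color"][:,:,::-1])
print(T().round(3),telemetry.sense()["wrist_force"],telemetry.sense()["time"])
E
```

```text
[[-0.969  0.248 -0.     0.161]
 [ 0.248  0.969 -0.002  0.629]
 [-0.    -0.002 -1.     0.244]
 [ 0.     0.     0.     1.   ]] [0.77161333 0.06611883 0.82975478] 0.1
```

View pics/1.png

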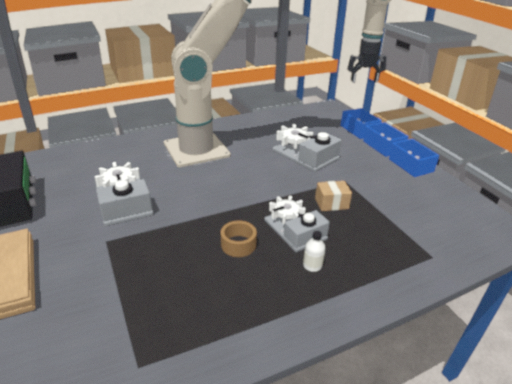

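View pics/2.png

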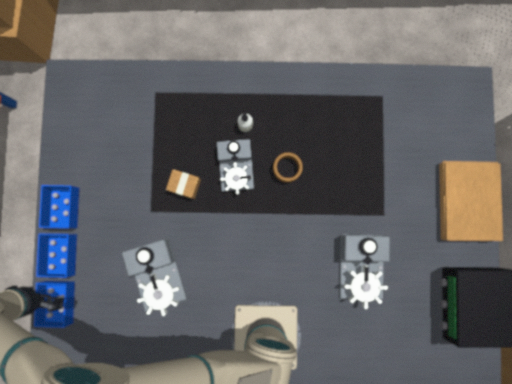

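Scene: three counters. The smallest is on the mat, with its wheel at about (288,208) in scene and (236,178) in top, and its key at (309,218) and (233,147). Carton, tape and glue stand close by.

Run:
```python
from h import *
a=np.load("pics/scene_last.npz");b=np.load("pics/top_last.npz")
for n,p,q in [("wheel",(288,207),(236,178)),("key",(309,217),(233,147)),("bigL",(120,187),(369,246)),("bigR",(322,138),(145,256))]: print(n,tri([(a,p),(b,q)]).round(3))
w=atz(b,(236,178),.058);k=atz(b,(233.5,147),.075);print(w,k,np.linalg.norm(w-k))
for n,q,z in [("glue",(245,123),.08),("tape",(288,167),.048),("carton",(183,184),.06)]: print(n,atz(b,q,z).round(3))
c=b["color"][110:215,155:315]; c=cv2.resize(c,None,fx=5,fy=5,interpolation=cv2.INTER_CUBIC); cv2.imwrite("pics/3.png",c[:,:,::-1])
M=T();print(np.array(snapshot("wrist")["tool_from_camera"]).round(3))
```

```text
wheel [0.526 0.107 0.052]
key [0.624 0.116 0.082]
bigL [ 0.309 -0.324  0.1  ]
bigR [0.267 0.386 0.1  ]
[0.52457768 0.10471096 0.058     ] [0.62476088 0.11413388 0.075     ] 0.10205128654441464
glue [0.704 0.078 0.08 ]
tape [ 0.565 -0.067  0.048]
carton [0.502 0.279 0.06 ]
[[-0.001  0.952  0.306  0.079]
 [ 1.     0.001 -0.001 -0.   ]
 [-0.001  0.306 -0.952 -0.128]
 [ 0.     0.     0.     1.   ]]
```

View pics/3.png

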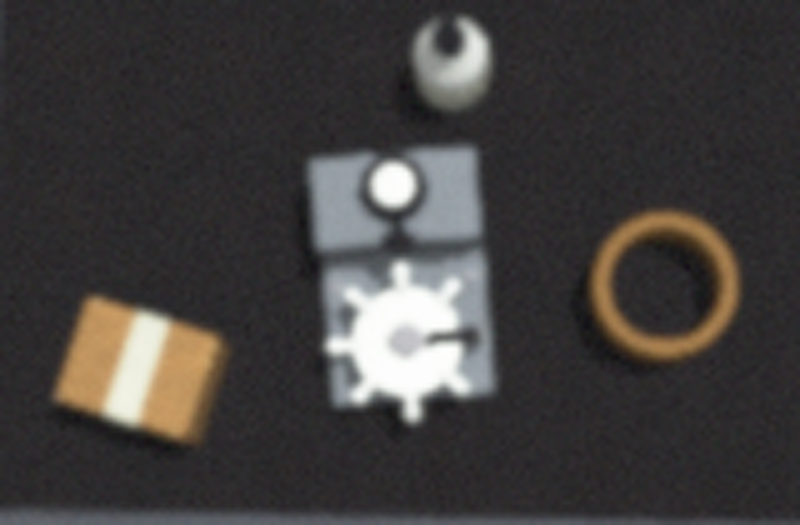

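The wheel is at about (0.525, 0.105) with yaw of about 5°. The bar points to counter -y, so it looks 2 clicks short. I'll move near it with the fingers shut.

Request:
{"op": "step_arm", "data": {"deltas": [-0.8, -0.87, 0.07, 0, -0.8, -0.87, 0.07, 0, -0.8, -0.87, 0.07, 0, -0.8, -0.87, 0.07, 0, -0.8, -0.87, 0.07, 0, -0.8, -0.87, 0.07, 0, -0.8, -0.87, 0.07, 0, -0.8, -0.87, 0.07, 0, -0.8, -0.87, 0.07, 0, -0.8, -0.87, 0.07, 0], "gripper": 0}}

```text
time: 1.4
tcp_pos: [0.4416, 0.1074, 0.2103]
orientation: [0.0, 0.125, 0.992, 0.0]
wrist_force: [0.5, 0.2, 0.3]
grip_width: 0.001
```

Request:
{"op": "step_arm", "data": {"deltas": [0, 0, 0, 1, 0, 0, 0, 1, 0, 0, 0, 1, 0, 0, 0, 1, 0, 0, 0, 1, 0, 0, 0, 1, 0, 0, 0, 1, 0, 0, 0, 0, 0, 0, 0, 0]}}

```text
time: 2.52
tcp_pos: [0.4407, 0.1091, 0.2102]
orientation: [-0.0, 0.67, 0.742, -0.0]
wrist_force: [0.5, -0.6, 1.0]
grip_width: -0.0
```

Run:
```python
from h import *
w=snap("wrist","4.png"); print(T().round(4),telemetry.sense()["joint_pos"].round(2) if hasattr(telemetry.sense()["joint_pos"],'round') else telemetry.sense()["joint_pos"],w["fx"])
```

```text
[[-1.005e-01  9.949e-01 -1.000e-04  4.408e-01]
 [ 9.949e-01  1.005e-01  1.000e-04  1.091e-01]
 [ 2.000e-04 -1.000e-04 -1.000e+00  2.103e-01]
 [ 0.000e+00  0.000e+00  0.000e+00  1.000e+00]] [-0.6   0.43  0.41  2.09 -0.28  0.67  0.1 ] 289.6153296371199
```

View pics/4.png

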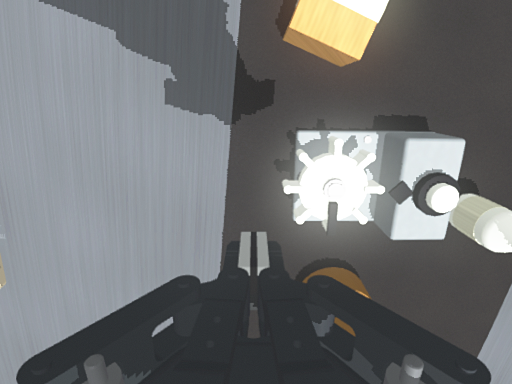

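Wrist view: the wheel hub is at (335,187) and the bar points down (counter -y), so 2 clicks are needed. The left fin end is at (287,188), the right one at (381,189), the key at (442,198) and the shut fingertips at (240–268, 233).

Run:
```python
from h import *
w=np.load("pics/wrist_last.npz");b=np.load("pics/top_last.npz");a=np.load("pics/scene_last.npz")
L=atz(w,(287,188),.056);Rr=atz(w,(381,189),.056);U=atz(w,(338,141),.056);D=atz(w,(333,229),.06)
print(L,Rr,U,D,"rad",np.linalg.norm(L-Rr)/2,"c",(L+Rr)/2,"yaw",np.degrees(np.arctan2(*(Rr-L)[[1,0]])))
# plate-block corners
for p,z in [((297,131),.012),((294,219),.012),((464,140),.064),((445,238),.064),((383,238),.064),((384,134),.064)]: print(p,atz(w,p,z).round(4))
print("key tri",tri([(w,(443,198)),(b,(233.5,147)),(a,(309,217))]),"z.08",atz(w,(443,198),.08),atz(w,(443,198),.075))
print("hub tri",tri([(w,(336,187)),(b,(236,178)),(a,(288,207))]))
M=T()
for y in (-.011,-.007,0,.007,.011):
  for x in(-.011,.011): print(x,y,proj(w,(M@[x,y,.014,1])[:3]).round(0))
c=cv2.resize(w["color"][110:300,200:520],None,fx=2.5,fy=2.5,interpolation=cv2.INTER_CUBIC);cv2.imwrite("pics/5.png",c[:,:,::-1])
```

```text
[0.47570731 0.1026992  0.056     ] [0.57282192 0.11140654 0.056     ] [0.51891375 0.15537236 0.056     ] [0.5299369 0.0636722 0.06     ] rad 0.04875208966907542 c [0.52426462 0.10705287 0.056     ] yaw 5.123465613523569
(297, 131) [0.4846 0.1567 0.012 ]
(294, 219) [0.4964 0.0511 0.012 ]
(464, 140) [0.6399 0.1709 0.064 ]
(445, 238) [0.6527 0.0663 0.064 ]
(383, 238) [0.5841 0.0601 0.064 ]
(384, 134) [0.5591 0.1675 0.064 ]
key tri [0.62351472 0.11522435 0.08199898] z.08 [0.62437365 0.11503168 0.08      ] [0.62808953 0.11364482 0.075     ]
hub tri [0.52643458 0.10692647 0.05186404]
-0.011 -0.011 [[235. 264.]]
0.011 -0.011 [[234. 229.]]
-0.011 -0.007 [[242. 264.]]
0.011 -0.007 [[241. 229.]]
-0.011 0 [[254. 264.]]
0.011 0 [[254. 229.]]
-0.011 0.007 [[267. 264.]]
0.011 0.007 [[267. 228.]]
-0.011 0.011 [[274. 264.]]
0.011 0.011 [[275. 228.]]
```

View pics/5.png

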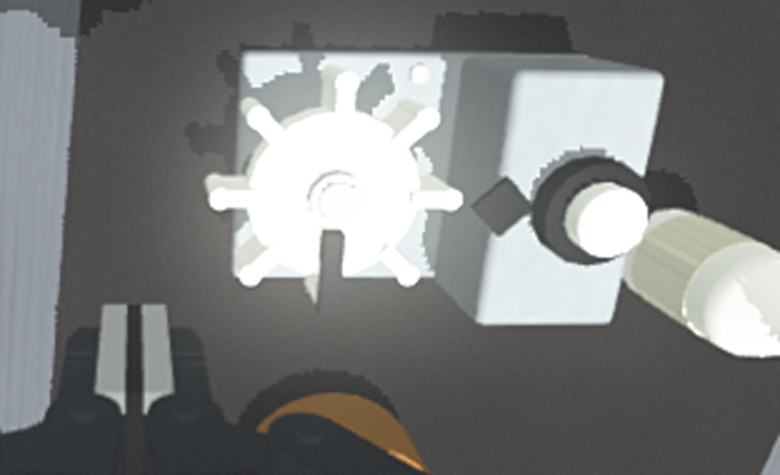

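The counter axes match the tool axes (tool x = counter +y, tool y = counter +x), with the origin at about (0.525, 0.107). I'll go down outside the wheel on the -x side.

Request:
{"op": "step_arm", "data": {"deltas": [0.2, -0.2, 0.81, 0, 0, 0, 0.81, 0, 0, 0, 0.81, 0, 0, 0, 0.81, 0, 0, 0, 0, 0, 0, 0, 0, 0]}}

```text
time: 3.32
tcp_pos: [0.4313, 0.1178, 0.0491]
orientation: [0.001, 0.671, 0.741, 0.001]
wrist_force: [0.2, 0.3, 0.7]
grip_width: -0.002
```

Request:
{"op": "step_arm", "data": {"deltas": [0, 0.36, 0, 0, 0, 0.36, 0, 0, 0, 0, 0, 0, 0, 0, 0, 0]}}

```text
time: 3.82
tcp_pos: [0.4654, 0.1217, 0.0493]
orientation: [0.0, 0.671, 0.741, 0.0]
wrist_force: [-0.2, -0.0, -0.4]
grip_width: 0.002
```

Run:
```python
from h import *
w=snap("wrist","6.png"); M=T(); p=M[:3,3]-[.525,.107,0]; print(p[:2]@M[:2,1],p[:2]@M[:2,0],M[2,3])
```

```text
-0.05821003518148941 0.02043365915340578 0.04902967870177945
```

View pics/6.png

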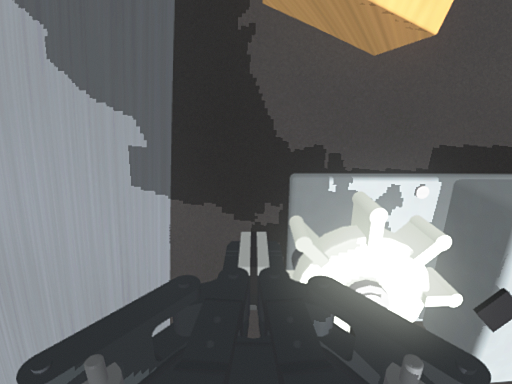

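The finger sits between the 135° fin (bead at about (297,222)) and the hidden -x fin, and nothing is touching. Now a slow push of one click.

Request:
{"op": "step_arm", "data": {"deltas": [-0.1, 0, 0, 0, -0.1, 0, 0, 0, -0.1, 0, 0, 0, -0.1, 0, 0, 0, -0.1, 0, 0, 0, -0.1, 0, 0, 0]}}

```text
time: 4.62
tcp_pos: [0.4694, 0.0907, 0.0484]
orientation: [0.001, 0.672, 0.741, 0.0]
wrist_force: [0.6, -1.0, 0.4]
grip_width: 0.001
```

Request:
{"op": "step_arm", "data": {"deltas": [-0.1, 0, 0, 0, -0.1, 0, 0, 0, 0, 0, 0, 0, 0, 0, 0, 0]}}

```text
time: 5.12
tcp_pos: [0.4696, 0.0819, 0.0483]
orientation: [-0.0, 0.671, 0.741, 0.0]
wrist_force: [0.5, 0.3, 0.9]
grip_width: -0.003
```

Run:
```python
from h import *
w=snap("wrist","7.png");b=snap("top","7b.png");M=T(); p=M[:3,3]-[.525,.107,0]; print(p[:2]@M[:2,1],p[:2]@M[:2,0],M[2,3])
c=cv2.resize(b["color"][130:205,200:275],(500,500),interpolation=cv2.INTER_CUBIC)
v=np.hstack([cv2.resize(w["color"][150:],None,fx=.6,fy=.6),]);v=cv2.copyMakeBorder(v,0,500-v.shape[0],0,0,0)
cv2.imwrite("pics/8.png",np.hstack([v[:,:],c])[:,:800,::-1])
```

```text
-0.057595062356550764 -0.019408555636399982 0.048317814011724386
```

View pics/8.png

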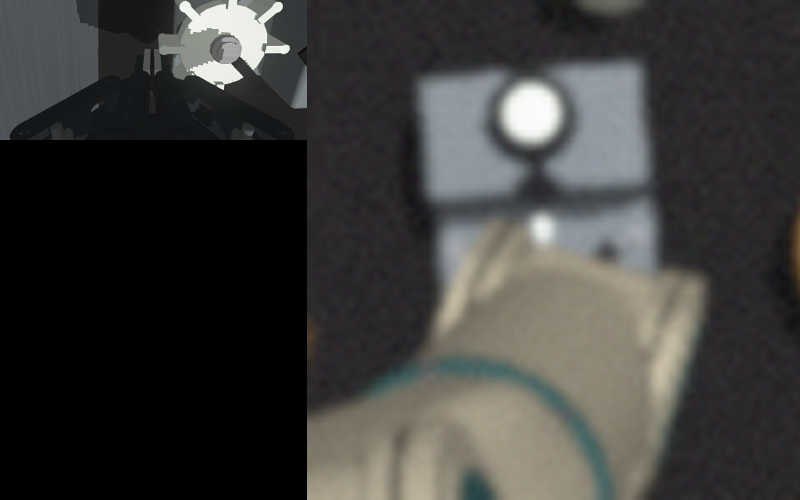

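The wheel made exactly one click: the wrist view shows the bar at -45°, and the top view shows the dark bar end at (607,250) in the crop. I'll back out, return and repeat the same stroke.

Request:
{"op": "step_arm", "data": {"deltas": [0, -0.4, 0, 0, 0, -0.4, 0, 0, 0.4, 0, 0, 0, 0.4, 0, 0, 0, 0, 0, 0, 0]}}

```text
time: 5.85
tcp_pos: [0.4257, 0.1193, 0.0482]
orientation: [-0.0, 0.67, 0.742, 0.0]
wrist_force: [-0.7, -0.8, -0.7]
grip_width: 0.003
```

Request:
{"op": "step_arm", "data": {"deltas": [0, 0.4, 0, 0, 0, 0.4, 0, 0, 0, 0, 0, 0, 0, 0, 0, 0]}}

```text
time: 6.35
tcp_pos: [0.4645, 0.1209, 0.0482]
orientation: [-0.001, 0.672, 0.741, -0.001]
wrist_force: [1.1, 0.6, -0.1]
grip_width: -0.002
```

Request:
{"op": "step_arm", "data": {"deltas": [-0.1, 0, 0, 0, -0.1, 0, 0, 0, -0.1, 0, 0, 0, -0.1, 0, 0, 0, -0.1, 0, 0, 0, -0.1, 0, 0, 0, -0.1, 0, 0, 0, -0.1, 0, 0, 0, 0, 0, 0, 0, 0, 0, 0, 0]}}

```text
time: 7.6
tcp_pos: [0.4697, 0.0819, 0.0483]
orientation: [-0.0, 0.671, 0.741, 0.0]
wrist_force: [-0.3, 0.4, 0.2]
grip_width: 0.003
```

Request:
{"op": "step_arm", "data": {"deltas": [0, -0.4, 0, 0, 0, -0.4, 0, 0, 0, 0, -0.9, 0, 0, 0, -0.9, 0, 0, 0, 0, 0, 0, 0, 0, 0]}}

```text
time: 8.35
tcp_pos: [0.4295, 0.0784, 0.1381]
orientation: [-0.0, 0.671, 0.741, 0.0]
wrist_force: [-0.3, 0.5, -1.0]
grip_width: -0.001
```

Run:
```python
from h import *
w=snap("wrist","9.png");M=T(); p=M[:3,3]-[.525,.107,0]; print(p[:2]@M[:2,1],p[:2]@M[:2,0],M[2,3])
```

```text
-0.09821899664817454 -0.019180005893799264 0.13765243113429154
```

View pics/9.png

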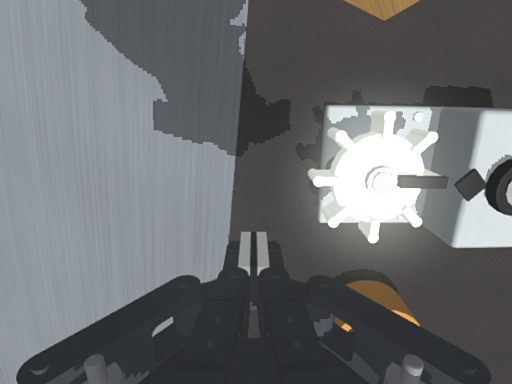

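The bar now points at the pointer: bar at (400–446, 182), pointer at (470,184). Next I'll go above the key and look from close by.

Request:
{"op": "step_arm", "data": {"deltas": [0, 0, -0.5, 0, 0.09, 0.98, 0, 0, 0.09, 0.98, 0, 0, 0.09, 0.98, 0, 0, 0.08, 0.98, 0, 0, 0, 0, 0, 0, 0, 0, 0, 0]}}

```text
time: 9.28
tcp_pos: [0.6215, 0.1138, 0.1614]
orientation: [-0.001, 0.672, 0.741, -0.002]
wrist_force: [-1.2, -0.8, -0.1]
grip_width: -0.005
```

Run:
```python
from h import *
o=np.load("pics/wrist_last.npz")
w=snap("wrist","10.png");M=T(); p=M[:3,3]-[.525,.107,0]; print(p[:2]@M[:2,1],p[:2]@M[:2,0],M[2,3])
for z in(.074,.078,.082): print(z,proj(w,[.6237,.1152,z]),proj(w,(M@[0,0,M[2,3]-z,1])[:3]))
```

```text
0.09651467051395671 -0.0025501549454699747 0.16195477254297683
0.074 [[257.11697751 199.70639859]] [[253.52369315 201.04031824]]
0.078 [[257.16605344 201.43616937]] [[253.53095595 202.79030375]]
0.082 [[257.21680268 203.22540997]] [[253.53846707 204.60034052]]
```

View pics/10.png

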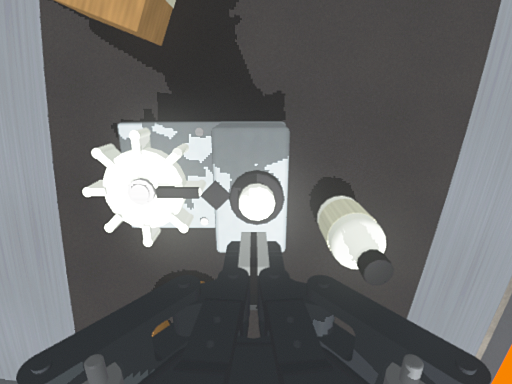

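The key is at (256,202) and the tool axis at (254,203), so I need about 2 mm in tool y. Then I'll go down and feel for contact.

Request:
{"op": "step_arm", "data": {"deltas": [0.01, 0.04, 0.6, 0, 0, 0, 0.56, 0, 0, 0, 0, 0, 0, 0, 0, 0]}}

```text
time: 9.82
tcp_pos: [0.6251, 0.1149, 0.1063]
orientation: [0.0, 0.672, 0.741, 0.0]
wrist_force: [0.9, 0.3, 0.1]
grip_width: 0.002
```

Request:
{"op": "step_arm", "data": {"deltas": [0, 0, 0.06, 0, 0, 0, 0.06, 0, 0, 0, 0, 0]}}

```text
time: 10.2
tcp_pos: [0.6254, 0.1153, 0.0997]
orientation: [0.0, 0.672, 0.741, 0.0]
wrist_force: [-0.2, 0.1, 1.3]
grip_width: 0.001
```

Request:
{"op": "step_arm", "data": {"deltas": [0, 0, 0.04, 0, 0, 0, 0.04, 0, 0, 0, 0, 0]}}

```text
time: 10.58
tcp_pos: [0.6255, 0.1152, 0.0955]
orientation: [0.0, 0.672, 0.741, 0.0]
wrist_force: [-0.6, 0.6, 4.1]
grip_width: -0.002
```

Request:
{"op": "step_arm", "data": {"deltas": [0, 0, 0.03, 0, 0, 0, 0, 0, 0, 0, 0, 0]}}

```text
time: 10.95
tcp_pos: [0.6255, 0.1152, 0.0941]
orientation: [0.0, 0.672, 0.741, 0.0]
wrist_force: [-0.1, 0.7, 6.0]
grip_width: -0.003
```

Request:
{"op": "step_arm", "data": {"deltas": [0, 0, 0.03, 0, 0, 0, 0, 0, 0, 0, 0, 0]}}

```text
time: 11.32
tcp_pos: [0.6255, 0.1152, 0.094]
orientation: [0.0, 0.672, 0.741, 0.001]
wrist_force: [-3.2, 1.1, 14.8]
grip_width: 0.001
```

Request:
{"op": "step_arm", "data": {"deltas": [0, 0, 0.03, 0, 0, 0, 0, 0, 0, 0, 0, 0]}}

```text
time: 11.7
tcp_pos: [0.6256, 0.1152, 0.0938]
orientation: [-0.0, 0.672, 0.741, 0.001]
wrist_force: [-4.7, 0.1, 22.6]
grip_width: 0.001
```

The hard stop is at z=0.094 after about 6 mm of travel and about 5–6 N of spring force, so the key is fully down. I'll release and move clear.

Request:
{"op": "step_arm", "data": {"deltas": [0, 0, -0.3, 0, 0, 0, -0.9, 0, 0, 0, -0.9, 0, 0, -0.9, 0, 0, 0, -0.9, 0, 0, 0, -0.9, 0, 0, 0, -0.9, 0, 0, 0, 0, 0, 0, 0, 0, 0, 0]}}

```text
time: 12.82
tcp_pos: [0.4466, 0.0976, 0.1959]
orientation: [0.0, 0.671, 0.741, 0.0]
wrist_force: [-0.8, 1.1, 0.7]
grip_width: 0.002
```

Run:
```python
from h import *
w=snap("wrist","11.png");s=telemetry.sense();print(s["time"],s["tcp_pos"],s["wrist_force"])
```

```text
12.875 [0.44710905 0.09759626 0.19588401] [0.07861087 0.89755753 1.19177023]
```

View pics/11.png

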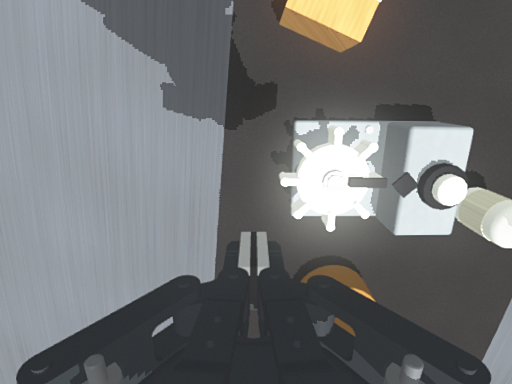

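The bar at (350–385, 182) still points at the pointer at (404,184). The key is back up at (449,189), the bystanders have not moved, and the arm is clear.

```bash
python3 -c "
from bench import env
env.hand_in()"
```

```text
the job is handed in; nothing more can be done
```

I turned the wheel of the smallest counter (the one on the mat) two clicks anticlockwise with the shut fingertips. Then I pressed the key to its stop, let go, and handed in at about 13 s.

- **Wheel:** The first click showed in the pictures after its stroke. After the second, and again at the end, the bar lay along the fin pointing at the black pointer.
- **Key:** It met a hard stop after about 6 mm, with about 6 N just before it. I pressed on to 22.6 N at the wrist to be sure. It was up again in the last picture. The stop came with the fingertips at 80 mm. Measured from the pictures, the unpressed key top stood at about 82 mm. Felt contact began near 86 mm, so the two differ by about 4 mm. I judged "fully down" by travel and force and did not look at the key while it was pressed.
- **Surroundings:** In the last picture the carton, tape and glue looked unmoved, as far as they were in view, and the arm was clear of everything.

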